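Press the guarded test plunger with the push rod

ROBOT

A 6-joint arm with a two-finger parallel gripper is mounted at the origin on the work surface. World frame = base frame: x ahead of the robot, y to its left, z up, the work surface at z = 0. Lengths are in m, angles in rad, forces in N, time in s.
With the tool pointing down it reaches from about 0.35 to 0.975 m from the base axis. Payload 4.9 kg.
Tool frame: the origin (TCP) lies midway between the tips of the shut fingers; the grasp point (between the pads) lies 19 mm behind it; z points along the fingers, y is the line along which they close (so a half turn about z gives the same grasp; the last joint's range is limited). The gripper opens to 85 mm and grips with 20 to 120 N. Pads are 22 mm wide; open, the fingers measure 114 mm over their backs; the gripper's body (76 mm by 85 mm) begins 54 mm behind the grasp point. The pads swing forward as they close: fully open they stand 13 mm farther back than shut.
Start: joints at [-1.436, 0.053, 1.613, -0, 1.476, -0.119], TCP at [0.157, -0.605, 0.231] pointing down, gripper open.
Joint ranges: [-3.01, 3.01], [-1.01, 2.22], [0.06, 2.58], [-1.02, 4.17], [0.09, 2.62], [-3.14, 3.14]. Speed limits (rad/s): [2.57, 2.57, 3.14, 3.14, 3.14, 3.14].

INTERFACE

Orientations are given as a unit quaternion [x, y, z, w].
In Python, from workcell import observe, read_camera, camera_info, job_done, spot_in, tip_of gives the robot as it stands.
- The arm moves only by the tool arm_command, never from a script. Its argument "series" is a list that holds one entry, the list of rows, each a list of 7 numbers: the gripper command: -1 is fully open, 1 is shut, values between are in proportion, then the shift along the tool's x, y, z in cm, then the turn, a rotation vector about the tool's x, y, z in rad. A call has 1 to 12 rows; each row is the pose to reach, as a shift and turn from the pose commanded when the call began, along the tool's axes at that moment; what a row does not reach only later rows make up. A row lasts 1/10 s, in which the tool goes at most 50 mm and 8.59 degrees, less where a joint would pass 70% of its speed; a pose out of reach is approached as far as the arm can. A call with a gripper value outside its range is refused whole. The fingers move at their own pace and stop on an object; "force" is the grip in N (left out, the last holds). Time passes only in rows, so rows that repeat a pose let the fingers close. It gives the time, the measured TCP pose, the force, the opening and the grip force at its end, in the units of the state.
- observe(): the state, without advancing time (a new reading comes with each control period).
- read_camera(name): name is "side" or "top" or "wrist"; returns the picture (420x560x3 uint8, red, green, blue); there is no depth.
- camera_info(name): a dict with "fx", "fy", "cx", "cy" (pixels), "world_from_camera" (4x4, takes a point from camera to world coordinates); the wrist camera has in their place "T_tool_cam" (4x4, takes a point from camera to tool coordinates, whose origin is the TCP and whose axes are the flange's). Camera axes: x right, y down, z forward; pixel columns grow to the right and rows downward; lengths in m; the calibration is good to about 2 mm. A picture is of the moment at which its call begins: read the wrist's pose just before it. camera_info takes no time and is no camera call.
- job_done(): hands the job in; it is judged then, once.
Trained networks look in the newest picture that a camera, given by its name, has taken for a name from the list of things; names that differ only in an ending like _2 or _b are one class to them, and where a whole thing is asked for, a point or a joint stands for the part that bears it (a point fixed in the world has none). Each returns a list of dicts, best first, with "confidence" (0 to 1); they miss things now and then, are a little off and sometimes report something else, mostly with a low value. They report only what shows in the picture. A call takes as long as a camera call. They do not tell look-alikes from the thing itself.
- spot_in(camera, query): "bbox" ([left, top, right, bottom] in pixels, round what is visible of it).
- tip_of(camera, query): "position" ([column, row] in pixels: a listed point, or the origin of a listed thing).
The state is a dict: "time_s": time; "joints": joint angles; "joint_vel": joint speeds; "tau": joint torques, N m; "tcp_pos": TCP position; "tool_rot": TCP orientation; "contact_force": force on the tool from outside, world axes, zero at the start; "ft_torque": the same for the moment, N m; "gripper_width": finger opening in m; "gripper_force": force on a finger pad.
Only numpy, scipy, OpenCV 4.12 (cv2) and the standard library are available. Lean on these libraries where they do the work, as an engineer would, in place of code of your own. Each camera call takes 0.05 s, during which the arm holds its last target. There are 200 camera calls.

TASK

The board on the test jig is live, so keep the gripper off the jig: take the ball-topped push rod from the rack, pass its lower end through the hole in the jig's guard plate and push the spring plunger under it fully down to its stop, holding it down for about a second. Then let the plunger spring back up and hang the push rod back upright in the rack, its collar resting on the rack's top; leave everything else where it is.

Things in the scene. Friction and masses are not known exactly. Their poses are not given: they have to be found in the camera images.
- push_rod: Loose push rod, 167 mm, about 120 g, hanging upright by its collar in one rack eye. Origin: centre of its lower tip, z up along the rod. White shaft 12 mm in diameter, z 0 to 90 mm (tip chamfered 3 mm); black collar 40 mm in diameter, 90 to 96 mm; black round handle 22 mm in diameter, 96 to 140 mm (grip from above, at 126 mm); on top a ball 30 mm in diameter, centre at 152 mm. Yaw is free.
- nut_driver: Loose nut driver hanging in the rack's other eye; leave it there. Steel shaft 16 mm in diameter, the same 40 mm collar, and a black T-bar handle 84 x 20 x 18 mm, along its x, about square to the row of eyes; its top is 130 mm above its tip (origin: the tip, z up).
- rack: Fixed plywood tool rack 70 x 170 x 110 mm high, open at front and back: foot board, two end cheeks and a top board 8 mm thick with two eyes, 21 mm in diameter, 90 mm apart. Origin under its centre, y along the row of eyes, x across it. Stands left or right of the jig.
- rack_eye0 (a point): Centre of the rack eye at the rack's -y end, on the top face of the top board, 110 mm above the table. A tool hanging there has its collar's underside at this height and its tip 90 mm below.
- rack_eye1 (a point): The same for the rack eye at the rack's +y end.
- jig: Fixed test jig: grey base 150 x 110 x 18 mm, a green circuit board on its +x half (parts up to 42 mm high), the guarded plunger on its -x half. Origin under its centre. Guard: square aluminium plate 66 x 66 x 5 mm on four posts (screw heads up to 78 mm), its top 75 mm above the table, with one hole 18 mm in diameter in its middle, 36 mm from the origin towards -x.
- eye (a point): Centre of the guard plate's hole, on the plate's top face, 75 mm above the table; the plate's underside is 5 mm lower. z up.
- plunger_top (a point): Centre of the top face of the plunger's round black head (26 mm in diameter), straight below the guard hole: 27 mm below point eye when up, 43 mm below it when fully down.
- plunger (a joint): Plunger travel in m: 0 when up, 0.016 when fully down at its stop. A spring pushes it up: 3.5 N when up, 9.1 N at the stop.
- speaker: Loose bystander: loudspeaker 80 mm across, 24 mm high. Origin under its centre.
- battery_holder: Loose bystander: black battery tray 80 x 72 mm, 22 mm high, with three pink cells. Origin under its centre.
- big_pot: Loose bystander: potentiometer with black knob, 40 mm across, 60 mm high. Origin under its centre.
- small_pot: Loose bystander: potentiometer with black knob, 30 mm across, 60 mm high. Origin under its centre.
- solder_spool: Loose bystander: metal spool 64 mm across, 50 mm high. Origin under its centre.
- parts_dish: Loose bystander: clear dish 80 mm across, 30 mm high. Origin under its centre.
- cell_box: Loose bystander: small carton 70 x 110 x 45 mm high. Origin under its centre.
Mind the look-alikes: they are no part of the job. What is shaped like the push_rod but purple or yellow is not meant.

How it is judged:
By the outcome, as a careful person would: the job done as asked, in the order asked, and still so for the second after the job is handed in, with the robot touching nothing.
It also fails if it takes over 69 s, if anything falls off the work surface, if the arm or the gripper's body presses on something with over 40 N, if the wrist force passes 120 N, or if a joint passes its speed limit or range.

## Working session

There is one attempt and no reset: what is moved stays moved. The work goes in short steps, Python scripts to look and compute and a tool call to move; the robot and the scene stay as the last step left them, time stands still between calls to the robot, and variables do not carry over. Pictures are saved under pics/ and viewed, at most 10 in all, crops included, and the job is handed in when it is done.

Besides the shell and the picture viewer there is one more tool, called after ">>>" as name([rows], argument=value, ...), one row to a line, values as JSON. arm_command: Moves the arm, as the interface text tells. Its arguments: {"type":"object","properties":{"series":{"type":"array","items":{"type":"array","items":{"type":"array","items":{"type":"number"}}}},"force":{"type":"number"}},"required":["series"]}

```bash
mkdir -p pics; ls; cat > h.py <<'E'
import numpy as np, cv2
from scipy.spatial.transform import Rotation as R
from workcell import *
def T_of(cam,st=None):
    ci=camera_info(cam)
    if cam!='wrist': return ci,np.array(ci['world_from_camera'])
    T=np.eye(4); T[:3,:3]=R.from_quat(st['tool_rot']).as_matrix(); T[:3,3]=st['tcp_pos']
    return ci,T@np.array(ci['T_tool_cam'])
def ray(cam,p,st=None):
    ci,T=T_of(cam,st)
    d=T[:3,:3]@np.array([(p[0]-ci['cx'])/ci['fx'],(p[1]-ci['cy'])/ci['fy'],1.])
    return T[:3,3],d
def at_z(cam,p,z,st=None):
    o,d=ray(cam,p,st); return o+d*(z-o[2])/d[2]
def proj(cam,P,st=None):
    ci,T=T_of(cam,st); c=np.linalg.inv(T)@np.append(P,1)
    return np.array([ci['fx']*c[0]/c[2]+ci['cx'],ci['fy']*c[1]/c[2]+ci['cy']])
def snap(cam,name):
    im=read_camera(cam); cv2.imwrite('pics/'+name+'.png',im[:,:,::-1]); return im
E
python3 - <<'E'
from h import *
a=snap('top','top0'); b=snap('side','side0')
cv2.imwrite('pics/both.png',cv2.resize(np.vstack([a,b])[:,:,::-1],None,fx=.7,fy=.7) )
for c in('top','side'):
    for q in('push_rod','rack','jig','nut_driver'):
        print(c,q,[(np.round(d['bbox']).tolist(),round(d['confidence'],2)) for d in spot_in(c,q)[:4]])
    for q,z in(('push_rod',.02),('nut_driver',.02),('rack_eye0',.11),('rack_eye1',.11),('eye',.075),('jig',0)):
        print(c,q,[(np.round(d['position']).tolist(),round(d['confidence'],2),at_z(c,d['position'],z).round(3).tolist()) for d in tip_of(c,q)[:4]])
print(observe())
E
```

```text
pics
top push_rod [([227.0, 232.0, 248.0, 250.0], 0.73), ([213.0, 188.0, 226.0, 212.0], 0.7), ([260.0, 275.0, 275.0, 290.0], 0.61), ([291.0, 182.0, 324.0, 217.0], 0.59)]
top rack [([186.0, 227.0, 255.0, 264.0], 0.69)]
top jig [([365.0, 214.0, 421.0, 282.0], 0.6)]
top nut_driver [([191.0, 221.0, 212.0, 252.0], 0.84)]
top push_rod [([238.0, 283.0], 0.77, [0.416, 0.176, 0.02]), ([220.0, 205.0], 0.73, [0.623, 0.231, 0.02]), ([238.0, 247.0], 0.61, [0.512, 0.179, 0.02]), ([267.0, 282.0], 0.49, [0.42, 0.102, 0.02])]
top nut_driver [([208.0, 242.0], 0.7, [0.521, 0.258, 0.02]), ([204.0, 239.0], 0.54, [0.529, 0.269, 0.02])]
top rack_eye0 [([244.0, 241.0], 0.68, [0.515, 0.159, 0.11]), ([204.0, 235.0], 0.57, [0.529, 0.259, 0.11])]
top rack_eye1 [([244.0, 241.0], 0.68, [0.515, 0.159, 0.11]), ([204.0, 235.0], 0.57, [0.529, 0.259, 0.11])]
top eye [([397.0, 258.0], 0.64, [0.485, -0.225, 0.075])]
top jig [([145.0, 233.0], 0.62, [0.545, 0.429, 0.0])]
side push_rod [([278.0, 150.0, 290.0, 197.0], 0.87), ([209.0, 194.0, 224.0, 237.0], 0.73), ([239.0, 162.0, 257.0, 192.0], 0.56), ([198.0, 171.0, 213.0, 2
[... 676 characters left out ...]
: 1.1, 'joints': array([-1.43600184e+00,  5.27153455e-02,  1.61285991e+00, -1.89766158e-05,
        1.47599863e+00, -1.19009526e-01]), 'joint_vel': array([-0.00136474, -0.00036188, -0.00080621, -0.00021021,  0.00046354,
        0.00114328]), 'tau': array([-2.90684315e-03, -3.93700111e+01, -3.70469606e+01, -3.88036524e-04,
        4.10475332e-04, -1.90565707e-06]), 'tcp_pos': array([ 0.15691918, -0.60497849,  0.23131803]), 'tool_rot': array([ 9.91958627e-01,  1.26562561e-01, -9.37135066e-06,  9.45918500e-06]), 'contact_force': array([ 0.05803514, -0.44985869,  0.26096353]), 'ft_torque': array([-0.00252708,  0.01560777, -0.00887968]), 'gripper_force': 0.0, 'gripper_width': 0.08538664068748356}
```

View pics/top0.png

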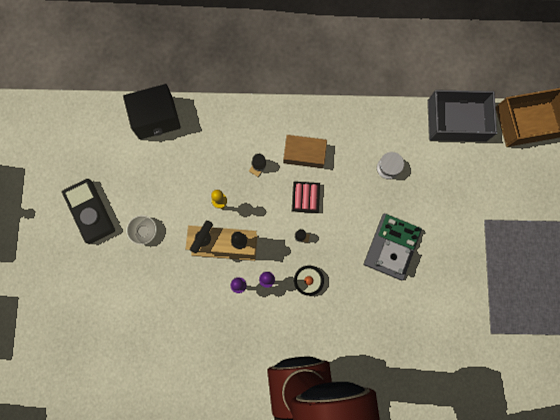

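View pics/side0.png

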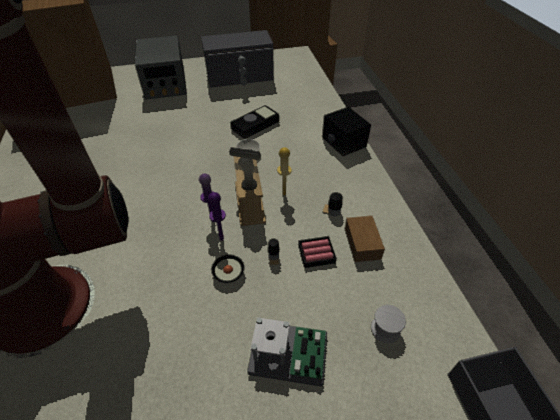

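The top view shows the rack at about pixels (186–255, 227–264), with the T-handled nut driver at (204,237) and the black push rod at (239,240). There are two purple look-alikes at (238,285) and (267,279), and a yellow one at (218,198). The jig is at (395,246), with its guard hole at about (394,257). The side view agrees, showing the guard hole at (270,336). Next I'll work out the hover poses.

```bash
cat >> h.py <<'E'
def rel(P,yaw=0.):
    """row (cm,rad) to bring TCP to world P, with extra turn yaw about tool z, from present pose"""
    s=observe(); M=R.from_quat(s['tool_rot']).as_matrix()
    d=M.T@(np.array(P)-s['tcp_pos'])*100
    return d.round(2).tolist(), 'tilt', M[:,2].round(4).tolist(), 'y',M[:,1].round(3).tolist(),'t',s['time_s']
E
python3 - <<'E'
from h import *
print(np.round(camera_info('wrist')['T_tool_cam'],3), camera_info('wrist')['fx'])
print(rel([.44,-.22,.33])); print(rel([.47,.15,.33]))
E
```

```text
[[ 0.    -0.947 -0.321  0.082]
 [ 1.    -0.     0.001 -0.001]
 [-0.001 -0.321  0.947 -0.143]
 [ 0.     0.     0.     1.   ]] 297.0448685386311
([37.07, -30.16, -9.87], 'tilt', [-0.0, -0.0, -1.0], 'y', [0.251, -0.968, 0.0], 't', 1.1)
([49.26, -65.22, -9.87], 'tilt', [-0.0, -0.0, -1.0], 'y', [0.251, -0.968, 0.0], 't', 1.1)
```

>>> arm_command([
  [[-0.4,44.8,-28.2,-10,0,0,0],[-0.4,44.8,-28.2,-10,0,0,0],[-0.4,44.8,-28.2,-10,0,0,0],[-0.4,44.8,-28.2,-10,0,0,0],[-0.4,44.8,-28.2,-10,0,0,0],[-0.4,44.8,-28.2,-10,0,0,0],[-0.4,44.8,-28.2,-10,0,0,0],[-0.4,44.8,-28.2,-10,0,0,0],[-0.4,44.8,-28.2,-10,0,0,0],[-0.4,44.8,-28.2,-10,0,0,0],[-0.4,44.8,-28.2,-10,0,0,0],[-0.4,44.8,-28.2,-10,0,0,0]],
])

```text
time_s: 2.3
tcp_pos: [0.5224, -0.2163, 0.3327]
tool_rot: [0.992, 0.129, 0.001, 0.0]
contact_force: [-0.8, -0.7, 1.0]
gripper_width: 0.0595
gripper_force: 0.0
```

>>> arm_command([
  [[-0.4,0,0,0,0,0,0],[-0.4,0,0,0,0,0,0],[-0.4,0,0,0,0,0,0]],
])

```text
time_s: 2.6
tcp_pos: [0.519, -0.2204, 0.3309]
tool_rot: [0.992, 0.126, -0.0, -0.0]
contact_force: [-0.2, 0.9, -0.0]
gripper_width: 0.0596
gripper_force: 0.0
```

```bash
python3 - <<'E'
from h import *
st=observe(); print(st['tcp_pos'],st['tool_rot'],st['gripper_width'],st['time_s']); a=snap('wrist','w1')
for q,z in(('eye',.075),('jig',0),('plunger_top',.048)):
    print(q,[(np.round(d['position'],1).tolist(),round(d['confidence'],2),at_z('wrist',d['position'],z,st).round(4).tolist()) for d in tip_of('wrist',q)[:4]])
E
```

```text
[ 0.51898743 -0.22040052  0.33086361] [ 9.92072211e-01  1.25668602e-01 -3.34849242e-04 -1.35974668e-04] 0.05964157660457777 2.6
eye [([133.1, 111.1], 0.67, [0.5505, -0.0168, 0.075]), ([276.9, 193.9], 0.59, [0.4903, -0.2205, 0.075])]
jig [([284.4, 162.1], 0.63, [0.5238, -0.2232, 0.0])]
plunger_top [([272.6, 189.1], 0.66, [0.4885, -0.214, 0.048]), ([153.2, 34.1], 0.56, [0.6461, -0.0203, 0.048])]
```

View pics/w1.png

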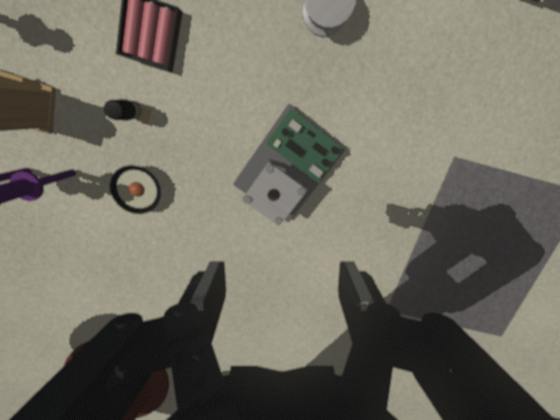

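The guard hole shows at about (273,194) in the wrist image. I'll go to the rack now.

>>> arm_command([
  [[-0.4,12.6,-36.5,0,0,0,0],[-0.4,12.6,-36.5,0,0,0,0],[-0.4,12.6,-36.5,0,0,0,0],[-0.4,12.6,-36.5,0,0,0,0],[-0.4,12.6,-36.5,0,0,0,0],[-0.4,12.6,-36.5,0,0,0,0],[-0.4,12.6,-36.5,0,0,0,0],[-0.4,12.6,-36.5,0,0,0,0],[-0.4,12.6,-36.5,0,0,0,0],[-0.4,12.6,-36.5,0,0,0,0],[-0.4,12.6,-36.5,0,0,0,0],[-0.4,12.6,-36.5,0,0,0,0]],
])

```text
time_s: 4.0
tcp_pos: [0.5502, 0.1642, 0.3314]
tool_rot: [0.992, 0.126, 0.0, 0.0]
contact_force: [0.4, -0.5, -0.2]
gripper_width: 0.0598
gripper_force: 0.0
```

```bash
python3 - <<'E'
from h import *
s1=dict(tcp_pos=np.array([0.51898743,-0.22040052,0.33086361]),tool_rot=[9.92072211e-01,1.25668602e-01,-3.34849242e-04,-1.35974668e-04])
im=cv2.imread('pics/w1.png',0); sub=im[180:210,258:290]
m=(sub<70).astype(np.uint8); n,l,stt,c=cv2.connectedComponentsWithStats(m)
k=l[14,15]; p=c[k]+[258,180]; print('hole px',p,stt[k], at_z('wrist',p,.075,s1).round(4), at_z('wrist',p,.0725,s1).round(4))
st=observe(); print(st['tcp_pos'],st['tool_rot'],st['time_s']); a=snap('wrist','w2')
for q,z in(('push_rod',.02),('nut_driver',.02),('rack_eye0',.11)):
    print(q,[(np.round(d['position'],1).tolist(),round(d['confidence'],2),at_z('wrist',d['position'],z,st).round(4).tolist()) for d in tip_of('wrist',q)[:4]])
print([(np.round(d['bbox']).tolist(),round(d['confidence'],2)) for d in spot_in('wrist','push_rod')[:4]])
E
```

```text
hole px [273.5 194.4] [10 10 12 10 90] [ 0.4884 -0.2161  0.075 ] [ 0.4877 -0.2162  0.0725]
[0.55023974 0.16416307 0.33138685] [9.92083664e-01 1.25578636e-01 7.49350947e-05 6.75421371e-05] 4.0
push_rod [([271.2, 186.2], 0.94, [0.5167, 0.1728, 0.02]), ([253.1, 109.5], 0.78, [0.6208, 0.2253, 0.02]), ([256.6, 244.4], 0.57, [0.4132, 0.1726, 0.02]), ([298.7, 242.3], 0.55, [0.4345, 0.1052, 0.02])]
nut_driver [([216.2, 168.8], 0.94, [0.5223, 0.2613, 0.02])]
rack_eye0 [([271.5, 201.4], 0.65, [0.5198, 0.1701, 0.11]), ([199.2, 184.2], 0.55, [0.5191, 0.2634, 0.11])]
[([239.0, 242.0, 267.0, 307.0], 0.78), ([289.0, 240.0, 318.0, 308.0], 0.7), ([253.0, 193.0, 287.0, 234.0], 0.65), ([226.0, 96.0, 264.0, 129.0], 0.55)]
```

View pics/w2.png

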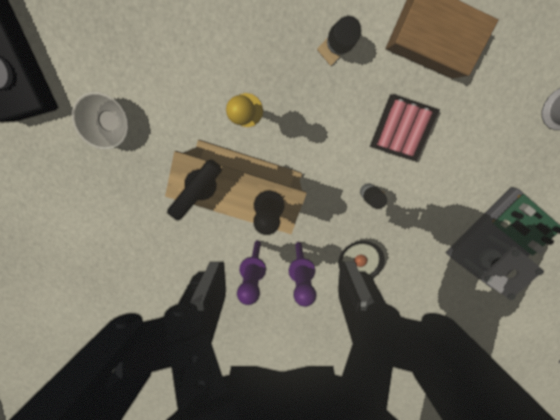

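The push rod's ball shows at about (267,219) and its collar at about (270,206), in the rack's -y eye. The purple rods are clear of it, at (250,280) and (303,280). I'll fit the ball and collar.

```bash
python3 - <<'E'
from h import *
from scipy.optimize import least_squares
s=observe(); im=cv2.imread('pics/w2.png')
g=im.max(2); x0,y0=240,180; sub=g[y0:245,x0:300]
m=(sub<52).astype(np.uint8); n,l,stt,c=cv2.connectedComponentsWithStats(m); k=l[219-y0,267-x0]; m=(l==k).astype(np.uint8)
print(stt[k])
# model silhouette: union of ball, handle, collar projections
ci,T=T_of('wrist',s)
def sil(xy,z0=.02):
    o=np.zeros((65,60),np.uint8)
    def disc(r,z):
        a=np.linspace(0,2*np.pi,40); return np.array([proj('wrist',[xy[0]+r*np.cos(t),xy[1]+r*np.sin(t),z],s) for t in a])
    def fill(P): cv2.fillConvexPoly(o,cv2.convexHull(np.round((P-[x0,y0])*16).astype(np.int32)),1,shift=4)
    fill(np.vstack([disc(.02,z0+.09),disc(.02,z0+.096)])); fill(np.vstack([disc(.011,z0+.096),disc(.011,z0+.14)]))
    fill(np.vstack([disc(np.sqrt(max(0,.015**2-h*h)),z0+.152+h) for h in np.linspace(-.015,.015,7)]))
    return o
best=min(((np.sum(sil((x,y))!=m),x,y) for x in np.arange(.505,.53,.001) for y in np.arange(.155,.18,.001)))
print(best,m.sum())
v=cv2.resize(im[150:270,200:320],None,fx=5,fy=5)
e=np.zeros(im.shape[:2],np.uint8); e[y0:245,x0:300]=sil(best[1:])
for q,col in((e,(0,255,0)),):
    cs,_=cv2.findContours(cv2.resize(q[150:270,200:320],None,fx=5,fy=5,interpolation=0),0,1); cv2.drawContours(v,cs,-1,col,1)
cv2.imwrite('pics/fit.png',v)
print(rel([best[1],best[2],.25]),rel([best[1],best[2],.127]))
E
```

```text
[ 15  12  29  42 939]Traceback (most recent call last):
  File "<stdin>", line 17, in <module>
  File "<stdin>", line 17, in <genexpr>
  File "<stdin>", line 15, in sil
  File "<stdin>", line 12, in disc
  File "h.py", line 16, in proj
    ci,T=T_of(cam,st); c=np.linalg.inv(T)@np.append(P,1)
         ~~~~^^^^^^^^
  File "h.py", line 5, in T_of
    ci=camera_info(cam)
ValueError: time passes only in moves, steps and waits
```

```bash
sed -i 's/^from workcell import \*/from workcell import *\nfrom functools import lru_cache\nimport workcell\ncamera_info=lru_cache(workcell.camera_info)/' h.py
cat > fit.py <<'E'
from h import *
def fit(pic,s,seed,gx,gy,z0,thr=52,out=None):
    im=cv2.imread(pic); g=im.max(2); m=(g<thr).astype(np.uint8)
    x0,y0=int(seed[0]-45),int(seed[1]-45); m=m[y0:y0+90,x0:x0+90]
    l=cv2.connectedComponents(m)[1]; m=(l==l[45,45]).astype(np.uint8)
    def sil(xy):
        o=np.zeros(m.shape,np.uint8); a=np.linspace(0,2*np.pi,24)
        disc=lambda r,z: np.array([proj('wrist',[xy[0]+r*np.cos(t),xy[1]+r*np.sin(t),z],s) for t in a])
        def fill(P): cv2.fillConvexPoly(o,cv2.convexHull(np.round((P-[x0,y0])*16).astype(np.int32)),1,shift=4)
        fill(np.vstack([disc(.02,z0+.09),disc(.02,z0+.096)])); fill(np.vstack([disc(.011,z0+.096),disc(.011,z0+.14)]))
        fill(np.vstack([disc(np.sqrt(max(0,.015**2-h*h)),z0+.152+h) for h in np.linspace(-.015,.015,5)]))
        return o
    b=min((int(np.sum(sil((x,y))!=m)),x,y) for x in gx for y in gy)
    if out:
        v=cv2.resize(im[y0:y0+90,x0:x0+90],None,fx=5,fy=5)
        cs,_=cv2.findContours(cv2.resize(sil(b[1:]),None,fx=5,fy=5,interpolation=0),0,1); cv2.drawContours(v,cs,-1,(0,255,0),1); cv2.imwrite(out,v)
    return b,m.sum()
E
python3 - <<'E'
from fit import *
s=observe(); print(s['time_s'],s['tcp_pos'])
b,n=fit('pics/w2.png',s,(267,219),np.arange(.505,.53,.001),np.arange(.155,.18,.001),.02,out='pics/fit.png')
print(b,n); print(rel([*b[1:],.25])); print(rel([*b[1:],.127]))
E
```

```text
4.25 [0.55019189 0.16478764 0.33141832]
(257, np.float64(0.515), np.float64(0.171)) 939
([-3.25, -1.48, 8.14], 'tilt', [0.0002, 0.0, -1.0], 'y', [0.25, -0.968, 0.0], 't', 4.25)
([-3.26, -1.48, 20.44], 'tilt', [0.0002, 0.0, -1.0], 'y', [0.25, -0.968, 0.0], 't', 4.25)
```

View pics/fit.png

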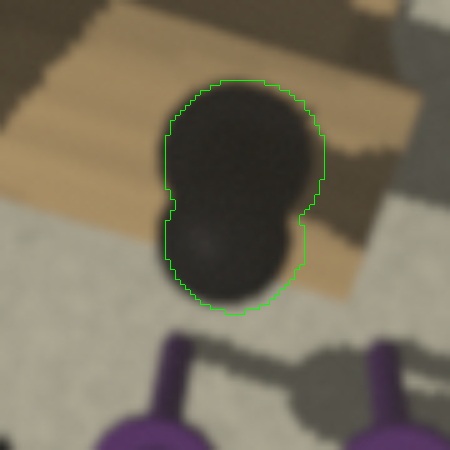

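The model outline matches to about 1 px, with the rod slightly further left and up. That puts it near (0.516, 0.172), which agrees with the network. I'll descend and grip.

>>> arm_command([
  [[-0.4,-3.1,-1.55,4,0,0,0],[-0.4,-3.1,-1.55,8,0,0,0],[-0.4,-3.1,-1.55,11,0,0,0],[-0.4,-3.1,-1.55,14,0,0,0],[-0.4,-3.1,-1.55,17,0,0,0],[-0.4,-3.1,-1.55,19,0,0,0],[-0.4,-3.1,-1.55,20.4,0,0,0],[-0.4,-3.1,-1.55,20.4,0,0,0]],
])

```text
time_s: 5.05
tcp_pos: [0.5148, 0.1722, 0.125]
tool_rot: [0.992, 0.126, -0.002, 0.0]
contact_force: [-0.0, 0.4, 0.5]
gripper_width: 0.0596
gripper_force: 0.0
```

>>> arm_command([
  [[0.9,0,0,0,0,0,0],[0.9,0,0,0,0,0,0],[0.9,0,0,0,0,0,0],[0.9,0,0,0,0,0,0],[0.9,0,0,0,0,0,0],[0.9,0,0,0,0,0,0],[0.9,0,0,0,0,0,0]],
], force=60)

```text
time_s: 5.75
tcp_pos: [0.5174, 0.1729, 0.1294]
tool_rot: [0.992, 0.127, 0.002, -0.0]
contact_force: [-1.7, -0.1, 6.6]
gripper_width: 0.0249
gripper_force: 54.9
```

```bash
python3 - <<'E'
from h import *
a=snap('wrist','w3'); b=snap('side','s3')
s=observe(); print({k:np.round(s[k],4) for k in('time_s','tcp_pos','tool_rot','contact_force','ft_torque','gripper_width','gripper_force')})
c=cv2.resize(b[110:250,160:340],(540,420)); cv2.imwrite('pics/c3.png',np.hstack([a[150:400,150:410],cv2.resize(c,(321,250))])[:,:,::-1])
E
```

```text
{'time_s': np.float64(5.85), 'tcp_pos': array([0.5174, 0.1729, 0.1294]), 'tool_rot': array([ 0.992 ,  0.1266,  0.0016, -0.    ]), 'contact_force': array([-0.2616, -0.4909,  6.5419]), 'ft_torque': array([-0.0288,  0.1371, -0.0609]), 'gripper_width': np.float64(0.025), 'gripper_force': np.float64(54.8874)}
```

View pics/c3.png

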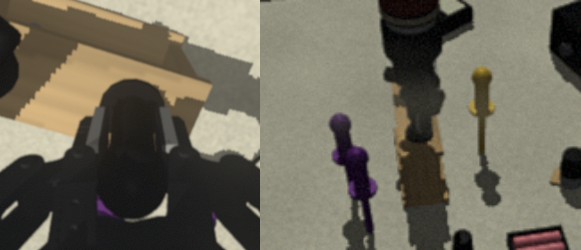

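The fingers hold the handle, just under the ball, and nothing else is touched. The 6.5 N comes from the pads swinging forward as they close. Lifting now.

>>> arm_command([
  [[0.9,0,0,-1,0,0,0],[0.9,0,0,-3,0,0,0],[0.9,0,0,-6,0,0,0],[0.9,0,0,-9,0,0,0],[0.9,0,0,-11.5,0,0,0],[0.9,0,0,-11.5,0,0,0],[0.9,0,0,-11.5,0,0,0]],
])

```text
time_s: 6.55
tcp_pos: [0.516, 0.1726, 0.2419]
tool_rot: [0.992, 0.127, -0.0, -0.0]
contact_force: [-0.8, 0.2, -2.6]
gripper_width: 0.0252
gripper_force: 55.7
```

```bash
python3 - <<'E'
from h import *
s=observe(); print({k:np.round(s[k],4) for k in('time_s','tcp_pos','tool_rot','contact_force','gripper_width','gripper_force')})
for P in([.488,-.216,.245],[.488,-.216,.18],[.488,-.216,.1394]): print(rel(P))
E
```

```text
{'time_s': np.float64(6.55), 'tcp_pos': array([0.516 , 0.1726, 0.2419]), 'tool_rot': array([ 0.992 ,  0.1266, -0.    , -0.    ]), 'contact_force': array([-0.8365,  0.211 , -2.615 ]), 'gripper_width': np.float64(0.0252), 'gripper_force': np.float64(55.7314)}
([-12.47, 36.92, -0.31], 'tilt', [-0.0001, 0.0, -1.0], 'y', [0.251, -0.968, -0.0], 't', 6.55)
([-12.47, 36.92, 6.19], 'tilt', [-0.0001, 0.0, -1.0], 'y', [0.251, -0.968, -0.0], 't', 6.55)
([-12.47, 36.92, 10.25], 'tilt', [-0.0001, 0.0, -1.0], 'y', [0.251, -0.968, -0.0], 't', 6.55)
```

>>> arm_command([
  [[0.9,-12.5,36.9,-0.3,0,0,0],[0.9,-12.5,36.9,-0.3,0,0,0],[0.9,-12.5,36.9,-0.3,0,0,0],[0.9,-12.5,36.9,-0.3,0,0,0],[0.9,-12.5,36.9,-0.3,0,0,0],[0.9,-12.5,36.9,-0.3,0,0,0],[0.9,-12.5,36.9,-0.3,0,0,0],[0.9,-12.5,36.9,-0.3,0,0,0],[0.9,-12.5,36.9,-0.3,0,0,0],[0.9,-12.5,36.9,1,0,0,0],[0.9,-12.5,36.9,2.5,0,0,0],[0.9,-12.5,36.9,3.5,0,0,0]],
])

```text
time_s: 7.75
tcp_pos: [0.4868, -0.2139, 0.2036]
tool_rot: [0.992, 0.127, -0.002, -0.002]
contact_force: [-0.8, -0.3, -2.5]
gripper_width: 0.0247
gripper_force: 59.2
```

>>> arm_command([
  [[0.9,0,0,0,0,0,0],[0.9,0,0,0,0,0,0],[0.9,0,0,0,0,0,0],[0.9,0,0,0,0,0,0]],
])

```text
time_s: 8.15
tcp_pos: [0.4884, -0.2159, 0.2083]
tool_rot: [0.992, 0.127, 0.001, 0.001]
contact_force: [0.1, -0.3, -1.5]
gripper_width: 0.0252
gripper_force: 59.2
```

```bash
python3 - <<'E'
from h import *
s=observe(); print({k:np.round(s[k],4) for k in('time_s','tcp_pos','tool_rot','contact_force','gripper_width','gripper_force')})
a=snap('wrist','w4'); b=snap('side','s4')
M=R.from_quat(s['tool_rot']).as_matrix()
tip=s['tcp_pos']+M@[0,0,.1094]; print('tip pred',tip,proj('wrist',tip,s),proj('side',tip),'hole',proj('wrist',[.4884,-.2161,.075],s),proj('side',[.4884,-.2161,.075]))
p=proj('wrist',tip,s).astype(int); q=proj('side',tip).astype(int)
A=cv2.resize(a[p[1]-50:p[1]+50,p[0]-50:p[0]+50],(400,400),interpolation=cv2.INTER_CUBIC); B=cv2.resize(b[q[1]-40:q[1]+40,q[0]-40:q[0]+40],(400,400),interpolation=cv2.INTER_CUBIC)
print(p-50,q-40); cv2.imwrite('pics/c4.png',np.hstack([A,B])[:,:,::-1])
E
```

```text
{'time_s': np.float64(8.15), 'tcp_pos': array([ 0.4884, -0.2159,  0.2083]), 'tool_rot': array([9.919e-01, 1.268e-01, 6.000e-04, 5.000e-04]), 'contact_force': array([ 0.0878, -0.271 , -1.4761]), 'gripper_width': np.float64(0.0252), 'gripper_force': np.float64(59.2301)}
tip pred [ 0.48850702 -0.21601696  0.0988733 ] [282.18700721 207.68253553] [269.14422721 329.89566267] hole [282.15517241 200.18954597] [269.38670999 335.50642463]
[232 157] [229 289]
```

View pics/c4.png

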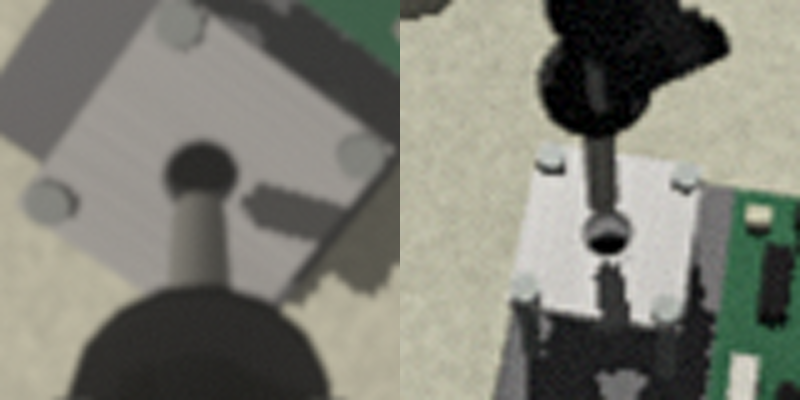

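The hole is at wrist-crop (201,176) and the rod tip is in line with it to within 1 mm. The side crop agrees, with the shaft at x≈603 and the hole at 608. Inserting.

>>> arm_command([
  [[0.9,0,0,0.8,0,0,0],[0.9,0,0,1.6,0,0,0],[0.9,0,0,2.2,0,0,0],[0.9,0,0,2.8,0,0,0],[0.9,0,0,3.4,0,0,0],[0.9,0,0,4,0,0,0],[0.9,0,0,4,0,0,0],[0.9,0,0,4,0,0,0]],
], force=90)

```text
time_s: 9.05
tcp_pos: [0.4878, -0.2159, 0.1672]
tool_rot: [0.992, 0.127, -0.0, -0.0]
contact_force: [0.9, 0.3, -0.8]
gripper_width: 0.0246
gripper_force: 88.0
```

>>> arm_command([
  [[0.9,0,0,0.6,0,0,0],[0.9,0,0,1.1,0,0,0],[0.9,0,0,1.5,0,0,0],[0.9,0,0,1.9,0,0,0],[0.9,0,0,2.3,0,0,0],[0.9,0,0,2.6,0,0,0],[0.9,0,0,2.8,0,0,0],[0.9,0,0,2.8,0,0,0]],
])

```text
time_s: 9.85
tcp_pos: [0.489, -0.2164, 0.1411]
tool_rot: [0.992, 0.127, 0.001, 0.001]
contact_force: [-0.7, 0.3, 7.9]
gripper_width: 0.0245
gripper_force: 87.6
```

>>> arm_command([
  [[0.9,0,0,0.2,0,0,0],[0.9,0,0,0.4,0,0,0],[0.9,0,0,0.6,0,0,0],[0.9,0,0,0.6,0,0,0],[0.9,0,0,0.6,0,0,0]],
])

```text
time_s: 10.35
tcp_pos: [0.492, -0.2174, 0.1407]
tool_rot: [0.992, 0.127, 0.005, 0.002]
contact_force: [-1.4, 4.3, 24.8]
gripper_width: 0.0241
gripper_force: 86.7
```

The plunger is on its stop: the force rose to 25 N with no further travel. Holding, then retracting.

>>> arm_command([
  [[0.9,0,0,0,0,0,0],[0.9,0,0,0,0,0,0],[0.9,0,0,0,0,0,0],[0.9,0,0,0,0,0,0],[0.9,0,0,0,0,0,0],[0.9,0,0,0,0,0,0],[0.9,0,0,0,0,0,0],[0.9,0,0,0,0,0,0],[0.9,0,0,0,0,0,0],[0.9,0,0,0,0,0,0],[0.9,0,0,0,0,0,0]],
])

```text
time_s: 11.45
tcp_pos: [0.492, -0.2174, 0.1407]
tool_rot: [0.992, 0.127, 0.005, 0.002]
contact_force: [-1.3, 3.9, 24.5]
gripper_width: 0.0243
gripper_force: 86.7
```

>>> arm_command([
  [[0.9,0,0,-0.6,0,0,0],[0.9,0,0,-1.2,0,0,0],[0.9,0,0,-2,0,0,0],[0.9,0,0,-3,0,0,0],[0.9,0,0,-4,0,0,0],[0.9,0,0,-5,0,0,0],[0.9,0,0,-6,0,0,0],[0.9,0,0,-7.5,0,0,0],[0.9,0,0,-9.5,0,0,0],[0.9,0,0,-11,0,0,0],[0.9,0,0,-11,0,0,0],[0.9,0,0,-11,0,0,0]],
])

```text
time_s: 12.65
tcp_pos: [0.4879, -0.216, 0.2436]
tool_rot: [0.992, 0.127, 0.0, 0.0]
contact_force: [-0.3, -0.3, -2.3]
gripper_width: 0.0244
gripper_force: 88.4
```

```bash
python3 - <<'E'
from h import *
s=observe(); print({k:np.round(s[k],4) for k in('time_s','tcp_pos','tool_rot','contact_force','gripper_width','gripper_force')})
a=snap('wrist','w5')
M=R.from_quat(s['tool_rot']).as_matrix()
for z in(.1094,): 
    tip=s['tcp_pos']+M@[0,0,z]; p=proj('wrist',tip,s); print(tip,p)
p=p.astype(int); x=slice(p[0]-50,p[0]+50); A=a[p[1]-50:p[1]+50,x]
B=cv2.imread('pics/w4.png')[:,:,::-1][157:257,232:332]
cv2.imwrite('pics/c5.png',cv2.resize(np.hstack([A,B]),(800,400),interpolation=cv2.INTER_CUBIC)[:,:,::-1])
for P in([.516,.1726,.245],[.516,.1726,.1294]): print(rel(P))
E
```

```text
{'time_s': np.float64(12.65), 'tcp_pos': array([ 0.4879, -0.216 ,  0.2436]), 'tool_rot': array([9.920e-01, 1.265e-01, 2.000e-04, 2.000e-04]), 'contact_force': array([-0.3136, -0.3241, -2.3161]), 'gripper_width': np.float64(0.0244), 'gripper_force': np.float64(88.4227)}
[ 0.48796453 -0.21599997  0.13419631] [282.18686435 207.68325378]
([12.51, -36.87, -0.22], 'tilt', [-0.0009, 0.0006, -1.0], 'y', [0.251, -0.968, -0.001], 't', 12.7)
([12.51, -36.86, 11.34], 'tilt', [-0.0009, 0.0006, -1.0], 'y', [0.251, -0.968, -0.001], 't', 12.7)
```

View pics/c5.png

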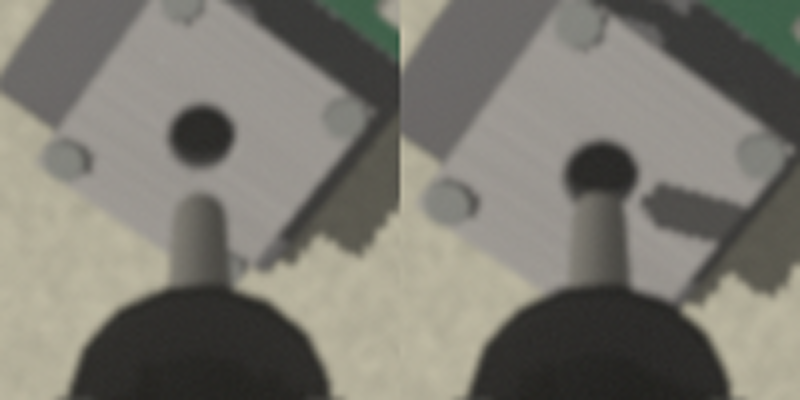

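The rod hasn't slipped: the tip and collar sit at the same pixels before and after. The hole is clear. I'll take it back above its eye.

>>> arm_command([
  [[0.9,12.5,-36.9,-0.3,0,0,0],[0.9,12.5,-36.9,-0.3,0,0,0],[0.9,12.5,-36.9,-0.3,0,0,0],[0.9,12.5,-36.9,-0.3,0,0,0],[0.9,12.5,-36.9,-0.3,0,0,0],[0.9,12.5,-36.9,-0.3,0,0,0],[0.9,12.5,-36.9,-0.3,0,0,0],[0.9,12.5,-36.9,-0.3,0,0,0],[0.9,12.5,-36.9,-0.3,0,0,0],[0.9,12.5,-36.9,-0.3,0,0,0],[0.9,12.5,-36.9,-0.3,0,0,0],[0.9,12.5,-36.9,-0.3,0,0,0]],
])

```text
time_s: 13.9
tcp_pos: [0.5161, 0.1714, 0.2458]
tool_rot: [0.992, 0.126, -0.0, 0.0]
contact_force: [0.9, -0.2, -1.3]
gripper_width: 0.0245
gripper_force: 88.8
```

```bash
python3 - <<'E'
from h import *
s=observe(); print({k:np.round(s[k],4) for k in('time_s','tcp_pos','tool_rot','contact_force')})
a=snap('wrist','w6')
cv2.imwrite('pics/c6.png',cv2.resize(a[157:257,232:332],(500,500),interpolation=cv2.INTER_CUBIC)[:,:,::-1])
for P in([.516,.1726,.1294],): print(rel(P))
E
```

```text
{'time_s': np.float64(13.9), 'tcp_pos': array([0.5161, 0.1714, 0.2458]), 'tool_rot': array([ 9.921e-01,  1.256e-01, -4.000e-04,  2.000e-04]), 'contact_force': array([ 0.9022, -0.1854, -1.2786])}
([0.02, -0.12, 11.66], 'tilt', [-0.0005, -0.0003, -1.0], 'y', [0.249, -0.968, 0.0], 't', 13.95)
```

View pics/c6.png

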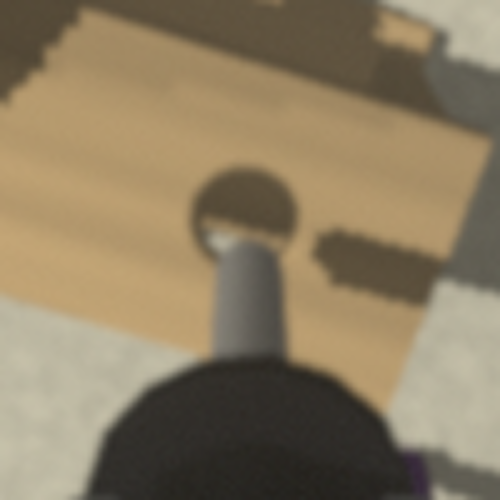

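The eye ellipse is centred at crop (244,217), which is full-image pixel (280.8,200.4). I'll compare that with the tip.

```bash
python3 - <<'E'
from h import *
s=observe(); s['tcp_pos']=np.array([.5161,.1714,.2458])
print(at_z('wrist',(280.8,200.4),.11,s), proj('wrist',[.5161,.1714,.11],s)); print(rel([.5161,.1714,.1294]))
E
```

```text
[0.51462932 0.17233784 0.11      ] [282.10422107 199.23125271]
([-0.0, -0.0, 11.66], 'tilt', [-0.0005, -0.0003, -1.0], 'y', [0.249, -0.968, 0.0], 't', 13.95)
```

>>> arm_command([
  [[0.9,-0.1,-0.1,1,0,0,0],[0.9,-0.1,-0.1,2,0,0,0],[0.9,-0.1,-0.1,3,0,0,0],[0.9,-0.1,-0.1,4,0,0,0],[0.9,-0.1,-0.1,5,0,0,0],[0.9,-0.1,-0.1,6.5,0,0,0],[0.9,-0.1,-0.1,8,0,0,0],[0.9,-0.1,-0.1,9.5,0,0,0],[0.9,-0.1,-0.1,10.5,0,0,0],[0.9,-0.1,-0.1,11.1,0,0,0],[0.9,-0.1,-0.1,11.5,0,0,0],[0.9,-0.1,-0.1,11.5,0,0,0]],
])

```text
time_s: 15.15
tcp_pos: [0.5149, 0.1734, 0.131]
tool_rot: [0.992, 0.127, -0.0, -0.0]
contact_force: [-0.0, -0.7, -1.4]
gripper_width: 0.0242
gripper_force: 88.8
```

>>> arm_command([
  [[0.9,0,0,0.1,0,0,0],[0.9,0,0,0.2,0,0,0],[0.9,0,0,0.2,0,0,0]],
], force=30)

```text
time_s: 15.45
tcp_pos: [0.5152, 0.1734, 0.1297]
tool_rot: [0.992, 0.127, 0.0, -0.0]
contact_force: [-0.9, -0.5, -1.7]
gripper_width: 0.0242
gripper_force: 88.8
```

>>> arm_command([
  [[0.9,0,0,0.1,0,0,0],[0.9,0,0,0.2,0,0,0],[0.9,0,0,0.2,0,0,0]],
])

```text
time_s: 15.75
tcp_pos: [0.5158, 0.1736, 0.1293]
tool_rot: [0.992, 0.127, 0.001, -0.0]
contact_force: [-2.4, -0.3, 6.3]
gripper_width: 0.0246
gripper_force: 88.5
```

Seated on the rack. Releasing.

>>> arm_command([
  [[0.9,0,0,-0.2,0,0,0],[-0.4,0,0,-0.2,0,0,0],[-0.4,0,0,-0.2,0,0,0],[-0.4,0,0,-0.2,0,0,0],[-0.4,0,0,-0.2,0,0,0],[-0.4,0,0,-0.2,0,0,0]],
])

```text
time_s: 16.35
tcp_pos: [0.5149, 0.1733, 0.1292]
tool_rot: [0.992, 0.127, -0.0, 0.0]
contact_force: [0.4, 0.9, -0.2]
gripper_width: 0.06
gripper_force: 0.0
```

>>> arm_command([
  [[-0.4,0,0,-1,0,0,0],[-0.4,0,0,-3,0,0,0],[-0.4,0,0,-6,0,0,0],[-0.4,0,0,-10,0,0,0],[-0.4,0,0,-14,0,0,0],[-0.4,3,1.5,-18,0,0,0],[-0.4,3,1.5,-20,0,0,0],[-0.4,3,1.5,-20,0,0,0],[-0.4,3,1.5,-20,0,0,0]],
])

```text
time_s: 17.25
tcp_pos: [0.5477, 0.1664, 0.3297]
tool_rot: [0.992, 0.127, 0.0, -0.0]
contact_force: [0.4, -0.1, -1.0]
gripper_width: 0.0598
gripper_force: 0.0
```

```bash
python3 - <<'E'
from fit import *
s=observe(); print({k:np.round(s[k],4) for k in('time_s','tcp_pos','contact_force','gripper_width')})
a=snap('wrist','w7'); b=snap('side','s7')
print(fit('pics/w7.png',s,proj('wrist',[.515,.173,.172],s),np.arange(.505,.53,.001),np.arange(.16,.185,.001),.02))
cv2.imwrite('pics/c7.png',np.hstack([a[100:350,130:430],cv2.resize(b[110:250,170:350],(400,250))])[:,:,::-1])
E
```

```text
{'time_s': np.float64(17.25), 'tcp_pos': array([0.5477, 0.1664, 0.3297]), 'contact_force': array([ 0.385 , -0.079 , -0.9953]), 'gripper_width': np.float64(0.0598)}
((256, np.float64(0.515), np.float64(0.17300000000000001)), np.uint64(951))
```

View pics/c7.png

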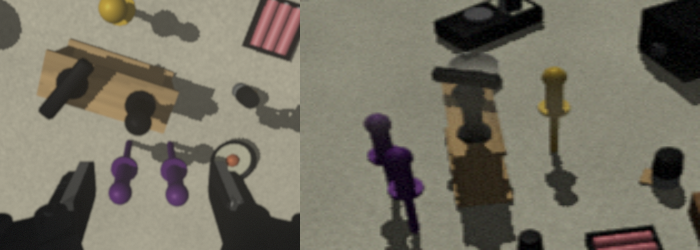

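The push rod hangs upright in its eye with its collar on the rack's top. The nut driver and look-alikes haven't moved, and the gripper is clear.

```bash
python3 -c "
from workcell import job_done
print(job_done())"
```

```text
the job is handed in; nothing more can be done
None
```

Job done and handed in at about 17 s: the plunger was pushed to its stop and held for over a second, then released, and the push rod hangs upright in its rack eye with nothing else disturbed.

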